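# Snap the lid onto the sweet dispenser and prime it

## Robot

A 6-joint arm with a two-finger parallel gripper is mounted at the origin on the work surface. World frame = base frame: x ahead of the robot, y to its left, z up, the work surface at z = 0. Lengths are in m, angles in rad, forces in N, time in s.
With the tool pointing down it reaches from about 0.3 to 0.875 m from the base axis. Payload 6.4 kg.
Tool frame: the origin (TCP) lies midway between the tips of the shut fingers; the grasp point (between the pads) lies 19 mm behind it; x points along the fingers, y is the direction in which the jaws open and shut, and the axes are right-handed (so a half turn about x gives the same grasp; the last joint's range is limited). The gripper opens to 85 mm and grips with 20 to 120 N. Pads are 22 mm wide; open, the fingers measure 114 mm over their backs; the gripper's body (76 mm by 85 mm) begins 54 mm behind the grasp point. The pads swing forward as they close: fully open they stand 13 mm farther back than shut.
Start: joints at [0.948, 0.181, 1.607, -0, 1.354, -0.206], TCP at [0.233, 0.526, 0.231] pointing down, gripper open.
Joint ranges: [-2.99, 2.99], [-0.89, 2.07], [0.3, 2.58], [-1.14, 4.28], [0, 2.63], [-3.12, 3.12]. Speed limits (rad/s): [2.57, 2.57, 3.01, 3.14, 3.14, 3.14].

## Interface

Orientations are given as [roll, pitch, yaw] about the fixed x, y, z axes, in that order (R = Rz(yaw) Ry(pitch) Rx(roll)).
In Python, from cell import sensors, get_image, bot gives the robot as it stands.
- The arm moves only by the tool jog_arm, never from a script. Its argument "deltas" is a list that holds one entry, the list of rows, each a list of 7 numbers: the shift along the tool's x, y, z in m, then the turn, a rotation vector about the tool's x, y, z in degrees, then the gripper's target within -1 to 1 (shut at 1, half-way at 0, fully open at -1). In form: [[[x, y, z, wx, wy, wz, gripper], ...]]. A call has 1 to 20 rows; each row shifts and turns the commanded pose from where the row before left it, along the tool's axes as they then stand; what a row does not reach is not made up. A row lasts 1/8 s, in which the tool goes at most 62.5 mm and 10.7 degrees, less where a joint would pass 70% of its speed; a pose out of reach is approached as far as the arm can. A call is refused whole if a number of a shift passes 0.0625 or a number of a turn 10.7, either way. A call with a gripper value outside its range is refused whole. The fingers move at their own pace and stop on an object; "grip_force" is the grip in N (left out, the last holds). Time passes only in rows, so rows that do not move let the fingers close. It gives the time, the measured TCP pose, the force and the opening at its end, in the units of the state.
- sensors.sense(): the state, without advancing time (a new reading comes with each control period).
- get_image(name): name is "scene" or "top" or "wrist"; returns a dict with "color" (384x512x3 uint8, red, green, blue), "camera_matrix" (3x3 intrinsics, pixels), "origin" and "attitude" of the camera in the world. Camera axes: x right, y down, z forward; pixel columns grow to the right and rows downward; lengths in m; the calibration is good to about 2 mm. A picture is of the moment at which its call begins. There is no depth.
- bot.hand_in(): hands the job in, once; it reports no verdict.
The state is a dict: "time": time; "joint_positions": joint angles; "joint_vel": joint speeds; "joint_efforts": joint torques, N m; "tool_pos": TCP position; "eef_rot": TCP orientation; "contact_force": force on the tool from outside, world axes, zero at the start; "moment": the same for the moment, N m; "gripper_width": opening from 0.0 (shut) to 1.0 (fully open).
Only numpy, scipy, OpenCV 4.12 (cv2) and the standard library are available. Lean on these libraries where they do the work, as an engineer would, in place of code of your own. Each camera call takes 0.05 s, during which the arm holds its last target. There are 200 camera calls.

## Task

Close up the sweet dispenser: lift the red lid out of the lid rack, lay it knob up on the round cork mat and let go, then take it by its knob, fit it into the mouth of the clear hopper and press it down until it clicks fully home and level. After that push the dispenser's red plunger right down through its full stroke and let it spring back up. Leave the mint lid in the rack and everything else where it stands.

Things in the scene. Friction and masses are not known exactly. Their poses are not given: they have to be found in the camera images.
- red_lid: loose red snap lid, 70 g, round: flange 104 mm wide, 6 mm thick; white plug 14 mm deep below it (82 mm wide, 75 at the bottom). Origin: on the axis at the flange's underside. z axis: out of the top, along the knob. Starts on edge in a rack slot, z level, pointing away from the robot within about 0.35 rad, centre 60 mm above the table. Lying on the mat knob up, origin 18 mm above the table
- mint_lid: the same lid in mint green, in the other slot of the rack; it stays there
- rack: fixed wooden lid rack, 200 x 125 mm, origin under its centre; x axis: the way the lids' knobs point. Two slots 90 mm apart along x (at -45 and +45 mm), each 22 mm wide between walls whose tops are 42 mm above the table; the upper 70 mm of a lid is free and it lifts straight up. Rack and dispenser may stand on either side of the mat
- mat: fixed round cork mat, 220 mm in diameter, 4 mm thick, origin at the centre of its underside, on the table
- dispenser: fixed white and pink sweet dispenser with a foot 250 x 130 x 30 mm, origin under its centre, z up. The clear round hopper stands 50 mm to +x of the origin, the plunger 80 mm to -x on a pink column 100 mm tall. -x points towards the robot to within about 0.3 rad
- mouth (a point): centre of the hopper's open mouth in the plane of its rim, 150 mm above the table; 94 mm outside, 85 mm inside diameter. Four sprung balls inside it make the click: merely set in place, the lid stays about 9 mm proud; some 8 to 15 N straight down on the knob snaps it home, the lid's origin then within about 1 mm of this point
- plunger (a joint): stroke of the dispenser's plunger, m: 0 up, 0.020 fully down. Sprung: about 8 N at the bottom, returns by itself
- plunger_top (a point): centre of the flat round top (36 mm in diameter) of the red plunger, which is pressed straight down; moves with it
- cupcake: loose bystander: cupcake with pink icing, 64 mm wide, 62 mm tall, origin under its centre
- cup: loose bystander: pink cup, 72 mm wide, 85 mm tall, origin under its centre
- jam_jar: loose bystander: glass jar with yellow cap, 60 mm wide, 80 mm tall, origin under its centre
- scoop: loose bystander: steel spoon lying on the table
- red_knob_top (a point): centre of the flat top of the red lid's knob (red with a green band, 22 mm wide, 34 mm tall, standing on the flange); lies on the lid's axis, 40 mm from its origin
Not all that is in view belongs to the job. What is shaped like the red_lid but yellow is not meant. Several things have the shape of the mat; the one meant has the colours described above.

How it is judged:
On the way, in this order (a step that is already met when the one before it is completed fails the run):
1. the red lid lies knob up on the cork mat, let go (horizontal distance between red_lid and mat below 0.07 m and angle between red_lid's own z axis and vertical below 0.1 rad and height (world z) of red_lid below 0.023 m and contact force between the fingers and red_lid below 0.1 N and linear speed of red_lid below 0.02 m/s), for 0.2 s.
2. the red lid is pressed fully home in the hopper's mouth (z of red_lid in the frame of mouth below 0.0025 m and horizontal distance between red_lid and mouth below 0.004 m and angle between red_lid's own z axis and vertical below 0.04 rad), for 0.2 s.
3. the plunger is pushed through its full stroke (value of joint plunger above 0.018 m).
At the end, for the whole second after the job is handed in: The red lid is at rest in the hopper's mouth, its flange within 2.5 mm of the rim, centred within 4 mm and level within 0.04 rad, and the plunger, after its stroke of at least 18 of 20 mm, is back within 3 mm of its top (all of step 2 and linear speed of red_lid below 0.01 m/s and value of joint plunger below 0.003 m); the robot touches nothing.
It fails at once if the mint lid is taken out of its slot or shoved about (distance of mint_lid from where it was at the start of the episode above 0.02 m).
It fails at once if a bystander is shoved more than 3 cm (distance of any of cupcake, cup, jam_jar, scoop from where it was at the start of the episode above 0.03 m).
It also fails if it takes over 72 s, if anything falls off the work surface, if the arm or the gripper's body presses on something with over 40 N, if the wrist force passes 120 N, or if a joint passes its speed limit or range.

## Working session

There is one attempt and no reset: what is moved stays moved. The work goes in short steps, Python scripts to look and compute and a tool call to move; the robot and the scene stay as the last step left them, time stands still between calls to the robot, and variables do not carry over. Pictures are saved under pics/ and viewed, about 8 in all and at most 12, crops included, and the job is handed in when it is done.

Besides the shell and the picture viewer there is one more tool, called after ">>>" by a JSON object that holds its "fn" and its "kwargs", one argument or row to a line. jog_arm: Moves the arm, as the interface text tells. Its arguments: {"type":"object","properties":{"deltas":{"type":"array","items":{"type":"array","items":{"type":"array","items":{"type":"number"}}}},"grip_force":{"type":"number"}},"required":["deltas"]}

```bash
ls; mkdir -p pics; python3 - <<'E'
from cell import sensors,get_image,bot
import cv2,numpy as np
print(sensors.sense())
for n in ["scene","top"]:
    d=get_image(n); np.savez(f"pics/{n}0.npz",**d)
    cv2.imwrite(f"pics/{n}0.png",d["color"][:,:,::-1])
    print(n,d["camera_matrix"],d["origin"],d["attitude"])
E
```

```text
pics
{'time': 0.0, 'joint_positions': array([ 9.47711338e-01,  1.81574121e-01,  1.60799582e+00,  1.32742882e-05,
        1.35374665e+00, -2.06347395e-01]), 'joint_vel': array([ 0.00019572, -0.00072297,  0.00221223,  0.00081243, -0.00054205,
       -0.00213118]), 'joint_efforts': array([ 2.14676824e-03, -4.44848049e+01, -3.51350176e+01,  1.41867285e-04,
        8.70140648e-03, -3.17823412e-05]), 'tool_pos': array([0.23243625, 0.52534492, 0.23037141]), 'eef_rot': array([-1.78466005,  1.56907234, -2.20140051]), 'contact_force': array([-0.58006876, -0.48046783, -0.26381159]), 'moment': array([0.01807338, 0.0273138 , 0.00809697]), 'gripper_width': 1.0033532994307874}
scene [[349.82872189   0.         252.25070725]
 [  0.         349.82872189 192.16704631]
 [  0.           0.           1.        ]] [0.90149318 0.51273882 0.67178376] [-2.27405219e+00 -2.22469799e-03  2.45200722e+00]
top [[473.24968115   0.         252.3499043 ]
 [  0.         473.24968115 193.72152677]
 [  0.           0.           1.        ]] [0.41707922 0.01325299 1.24954272] [-3.07104855 -0.02454457 -1.57703248]
```

View pics/top0.png

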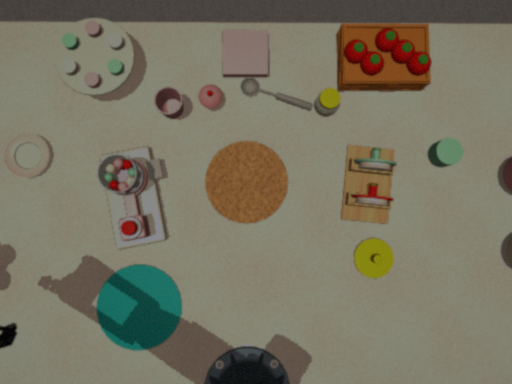

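View pics/scene0.png

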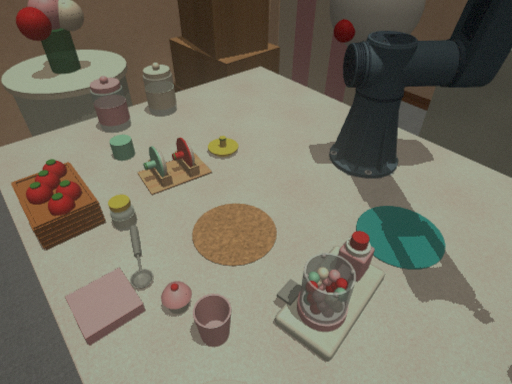

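The top view shows the cork mat at (247,182), the rack at (368,184) and the dispenser at (135,197). Lid candidates are red in the rack at (372,200), mint in the rack at (375,163), and yellow on the table at (374,258). The red one on edge in the rack's near slot fits the description. Round discs are cork (247,182), teal (140,307), white cake plate (95,57) and cream ring (28,155). Cork is the mat meant. I'll confirm with an enlarged crop.

```bash
cat > h.py <<'E'
import numpy as np,cv2
from scipy.spatial.transform import Rotation as R
def cast(d,uv,z):
    "pixels -> world points on plane z"
    uv=np.atleast_2d(np.asarray(uv,float)); K=d["camera_matrix"]; o=np.asarray(d["origin"])
    r=np.c_[uv,np.ones(len(uv))]@np.linalg.inv(K).T@R.from_euler("xyz",d["attitude"]).as_matrix().T
    return o+r*((z-o[2])/r[:,2])[:,None]
def proj(d,p):
    p=np.atleast_2d(p); c=(p-d["origin"])@R.from_euler("xyz",d["attitude"]).as_matrix()
    q=c@np.asarray(d["camera_matrix"]).T; return q[:,:2]/q[:,2:]
def mask(img,lo,hi):
    return cv2.inRange(cv2.cvtColor(img,cv2.COLOR_RGB2HSV),np.array(lo),np.array(hi))
def red(img,s=150,v=60): return mask(img,(0,s,v),(6,255,255))|mask(img,(173,s,v),(180,255,255))
def blobs(m,roi=None,amin=20):
    if roi is not None:
        x0,y0,x1,y1=roi; k=np.zeros_like(m); k[y0:y1,x0:x1]=m[y0:y1,x0:x1]; m=k
    cs,_=cv2.findContours(m,cv2.RETR_EXTERNAL,cv2.CHAIN_APPROX_NONE)
    return sorted([c for c in cs if cv2.contourArea(c)>=amin],key=cv2.contourArea,reverse=True)
E
python3 - <<'E'
from h import *
d=dict(np.load("pics/top0.npz")); s=dict(np.load("pics/scene0.npz"))
im=d["color"]
m=mask(im,(8,100,90),(20,255,255))
for c in blobs(m,(195,130,300,235),500): 
    e=cv2.minEnclosingCircle(c); print("mat",e,cast(d,[e[0],(e[0][0]+e[1],e[0][1])],.004))
hsv=cv2.cvtColor(im,cv2.COLOR_RGB2HSV); print("rack hsv",hsv[215,350],hsv[155,352],hsv[182,370],"mat",hsv[182,247])
for c in blobs(mask(im,(8,80,90),(25,255,255)),(335,135,402,232),100):
    r=cv2.minAreaRect(c); print("rack",r,cast(d,cv2.boxPoints(r),.02)[:,:2])
for c in blobs(red(im),(335,135,402,232),10):
    r=cv2.minAreaRect(c);print("redlid",r,cv2.boundingRect(c))
for c in blobs(red(im),(110,210,155,245),10):
    e=cv2.minEnclosingCircle(c);print("plunger",e,cast(d,[e[0]],.13))
a=cv2.resize(im[135:235,330:410],None,fx=5,fy=5,interpolation=cv2.INTER_CUBIC)
b=cv2.resize(im[135:255,90:170],None,fx=4,fy=4,interpolation=cv2.INTER_CUBIC)
o=np.zeros((500,730,3),np.uint8);o[:,:400]=a;o[:480,405:725]=b
cv2.imwrite("pics/crop1.png",o[:,:,::-1])
E
```

```text
mat ((246.12179565429688, 181.75640869140625), 41.172935485839844) [[ 0.53670266 -0.00160416  0.004     ]
 [ 0.53627982 -0.11065985  0.004     ]]
rack hsv [ 18 133 136] [ 19 128 135] [ 17 143 121] mat [ 15 157 120]
rack ((368.5111389160156, 184.0479278564453), (49.75059509277344, 75.23260498046875), 5.355824947357178) [[ 0.43622621 -0.24626824]
 [ 0.63342676 -0.26870791]
 [ 0.62078149 -0.40006003]
 [ 0.42335515 -0.37605696]]
rack ((386.8292541503906, 154.03659057617188), (13.362215995788574, 11.153586387634277), 6.340191841125488) [[ 0.59447566 -0.353573  ]
 [ 0.6239692  -0.35759578]
 [ 0.61995971 -0.39283604]
 [ 0.59045911 -0.38875   ]]
redlid ((372.5801696777344, 191.92344665527344), (38.20842361450195, 12.546897888183594), 6.519801616668701) (353, 186, 39, 15)
plunger ((128.66128540039062, 227.2096710205078), 7.664261817932129) [[0.41860596 0.275957   0.13      ]]
```

View pics/crop1.png

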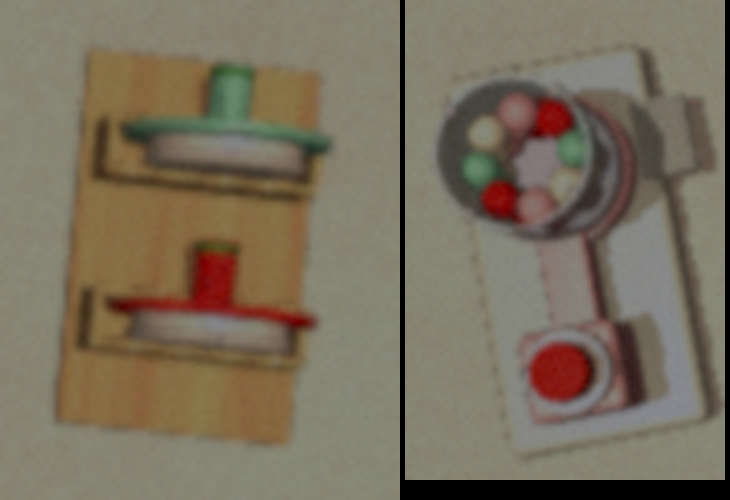

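The crop confirms it: the red lid with its knob and green band is in the near slot with its knob pointing up-image (+x). The mint lid is in the far slot, and the dispenser has its red plunger on the robot side. Next I measure the lid and start orientation and work out the approach.

```bash
cat >> h.py <<'E'
def pose(s): return np.array(s["tool_pos"]),R.from_euler("xyz",s["eef_rot"])
def down(yaw_z): # tool pointing down, tool z heading yaw_z
    z=np.array([np.cos(yaw_z),np.sin(yaw_z),0]);x=np.array([0,0,-1.]);return R.from_matrix(np.c_[x,np.cross(z,x),z])
def goto(s,p=None,Rt=None):
    "rotvec (deg, tool axes) to Rt, then shift along the tool axes after that turn"
    q,R0=pose(s); Rt=Rt or R0; p=q if p is None else np.asarray(p)
    print("turn",(R0.inv()*Rt).as_rotvec(degrees=True).round(2),"shift now",R0.inv().apply(p-q).round(4),"shift after",Rt.inv().apply(p-q).round(4))
def log(s,f="log.txt"):
    open(f,"a").write(repr([list(s["joint_positions"]),list(s["tool_pos"]),list(s["eef_rot"])])+"\n")
E
python3 - <<'E'
from h import *
from cell import sensors
d=dict(np.load("pics/top0.npz"));sc=dict(np.load("pics/scene0.npz"))
im=d["color"]
e=cast(d,[(351.6,195),(393,199.2)],.06);print("flange ends",e,e.mean(0),np.linalg.norm(e[0]-e[1]))
k=cast(d,[(330+216/5,135+245/5)],.071);print("knob end",k)
s=sensors.sense();log(s);print(pose(s)[1].as_matrix().round(3))
for y in(-.117,-.117+np.pi): print(y);goto(s,[.51,-.32,.24],down(y))
E
```

```text
flange ends [[ 0.49659668 -0.26794518  0.06      ]
 [ 0.48543489 -0.37333025  0.06      ]] [ 0.49101578 -0.32063772  0.06      ] 0.10597451943116559
knob end [[ 0.5233572 -0.3205901  0.071    ]]
[[-0.001  0.405  0.914]
 [-0.001  0.914 -0.405]
 [-1.    -0.002 -0.   ]]
-0.117
turn [-17.18  -0.03   0.08] shift now [-0.0087 -0.6607  0.596 ] shift after [-0.0095 -0.8072  0.3743]
3.024592653589793
turn [1.6282e+02 1.2000e-01 4.0000e-02] shift now [-0.0087 -0.6607  0.596 ] shift after [-0.0095  0.8072 -0.3743]
```

>>> {"fn": "jog_arm", "kwargs": {
  "deltas": [
    [[0,-0.044,0.0397,0,0,0,-0.5],[0,-0.044,0.0397,0,0,0,-0.5],[0,-0.044,0.0397,0,0,0,-0.5],[0,-0.044,0.0397,0,0,0,-0.5],[0,-0.044,0.0397,0,0,0,-0.5],[0,-0.044,0.0397,0,0,0,-0.5],[0,-0.044,0.0397,0,0,0,-0.5],[0,-0.044,0.0397,0,0,0,-0.5]]
  ]
}}

```text
time: 1.1
tool_pos: [0.3808, 0.0735, 0.2313]
eef_rot: [0.562, 1.57, 0.145]
contact_force: [1.7, -0.7, 0.2]
gripper_width: 0.748
```

```bash
python3 -c "
from h import *
from cell import sensors
s=sensors.sense();log(s);print(s['joint_positions'].round(3),s['tool_pos'])"
```

```text
[-0.118 -0.273  2.042  0.     1.372 -1.272] [0.38075063 0.07354522 0.23129045]
```

>>> {"fn": "jog_arm", "kwargs": {
  "deltas": [
    [[0,-0.04,0.035,0,5,6,-0.5],[0,-0.04,0.035,5,5,6,-0.5],[0,-0.04,0.035,5,5,6,-0.5],[0,-0.04,0.035,0,5,6,-0.5]]
  ]
}}

```text
time: 1.6
tool_pos: [0.4295, -0.1269, 0.1891]
eef_rot: [2.35, 1.025, 1.751]
contact_force: [1.3, 0.3, 1.2]
gripper_width: 0.754
```

```bash
python3 -c "
from h import *
from cell import sensors
s=sensors.sense();log(s);print(s['joint_positions'].round(3),s['tool_pos'])"
```

```text
[-0.782  0.208  1.766  0.302  1.627 -1.807] [ 0.42946881 -0.12687891  0.1890647 ]
```

>>> {"fn": "jog_arm", "kwargs": {
  "deltas": [
    [[0,0,0,0,-10,8,-0.5],[0,0,0,0,-10,8,-0.5],[0,0,0,0,-10,8,-0.5]]
  ]
}}

```text
time: 1.98
tool_pos: [0.4287, -0.1248, 0.188]
eef_rot: [1.572, 0.851, 0.813]
contact_force: [-1.0, 1.5, 0.2]
gripper_width: 0.747
```

```bash
python3 - <<'E'
from h import *
from cell import sensors
from scipy.optimize import least_squares
s=sensors.sense();log(s);print(s['joint_positions'].round(3),s['tool_pos'])
D=[eval(l) for l in open("log.txt")]
open("fk.py","w").write('''
import numpy as np
from scipy.spatial.transform import Rotation as R
def fk(q,P):
    rz=lambda a:R.from_euler("z",a); ry=lambda a:R.from_euler("y",a)
    p=np.zeros(3);r=R.identity();out=[]
    for a,ax,o in zip(q,"zyyzyz",np.reshape(P[:15],(5,3)).tolist()+[None]):
        r=r*R.from_euler(ax,a)
        if o is not None: p=p+r.apply(o); out.append(p)
    p=p+r.apply(P[15:18]); return p,r*R.from_rotvec(P[18:21]),out
''')
from fk import fk
def res(P):
    o=[]
    for q,t,e in D:
        p,r,_=fk(q,P); o+=list(10*(p-t))+list((r.inv()*R.from_euler("xyz",e)).as_rotvec())
    return np.r_[o,1e-4*(P-P0)]
best=None
for sg in(0,np.pi/2,np.pi,-np.pi/2):
    P0=np.r_[0,0,.3, 0,0,.4, 0,0,.2, 0,0,.2, 0,0,0, 0,0,.2, (R.from_euler("z",sg)*R.from_euler("y",-np.pi/2)).as_rotvec()]
    f=least_squares(res,P0)
    if best is None or f.cost<best.cost:best=f
print(best.cost,best.x.round(3).reshape(-1,3)); print(np.abs(res(best.x)[:-21]).reshape(-1,6).max(0))
np.save("P.npy",best.x)
E
```

```text
[-1.075 -0.069  2.143  0.691  1.387 -2.13 ] [ 0.42868173 -0.12484903  0.18802226]
1.3477922915488682e-10 [[ 1.000e-02  4.100e-02  3.100e-01]
 [ 1.000e-03  4.100e-02  4.390e-01]
 [ 8.800e-02  4.100e-02  2.510e-01]
 [-4.000e-03 -2.000e-03  2.510e-01]
 [-2.000e-03 -2.000e-03  6.100e-02]
 [ 0.000e+00 -0.000e+00  2.610e-01]
 [ 1.209e+00 -1.209e+00  1.209e+00]]
[2.79063994e-09 2.72086118e-09 1.21751637e-09 5.20417043e-16
 3.64291930e-16 2.49800181e-16]
```

```bash
cat > ik.py <<'E'
from h import *
from fk import fk
from scipy.optimize import least_squares
lo=np.array([-2.99,-.89,.3,-1.14,0,-3.12]);hi=np.array([2.99,2.07,2.58,4.28,2.63,3.12])
def expand(c,rv):
    a1,d1,b,L2,a3,d4,d6=c; return np.r_[a1,b,d1, 0,0,L2, a3,0,0, 0,0,d4, 0,0,0, 0,0,d6, rv]
def ik(p,Rt,P,seeds=6,q0=None):
    rng=np.random.default_rng(0);best=None
    f=lambda q:(lambda o:np.r_[5*(o[0]-p),(o[1].inv()*Rt).as_rotvec()])(fk(q,P))
    S=[q0] if q0 is not None else [rng.uniform(lo,hi) for _ in range(seeds)]
    for s in S:
        r=least_squares(f,np.clip(s,lo+1e-3,hi-1e-3),bounds=(lo,hi),max_nfev=80)
        if best is None or r.cost<best.cost:best=r
        if best.cost<1e-8:break
    return best.x,best.cost
def head(h,th,up): # tool x heading h, th below horizontal; knob = up*tool z
    x=np.array([np.cos(h)*np.cos(th),np.sin(h)*np.cos(th),-np.sin(th)])
    k=np.array([np.cos(h)*np.sin(th),np.sin(h)*np.sin(th),np.cos(th)])*up
    return R.from_matrix(np.c_[x,np.cross(k,x),k])
E
python3 - <<'E'
from ik import *
D=[eval(l) for l in open("log.txt")];rv=np.load("P.npy")[18:]
f=least_squares(lambda c:np.concatenate([fk(q,expand(c,rv))[0]-t for q,t,e in D]),[0,.3,.12,.44,.08,.5,.32])
print(f.x.round(4),np.abs(f.fun).max());P=expand(f.x,rv);np.save("P2.npy",P)
for up in(1,-1):
  q,c=ik(np.array([.515,-.32,.045]),down(-.117 if up==1 else np.pi-.117),P);print("rack",up,q.round(2),c)
  for hd in range(-180,180,20):
    h=np.radians(hd);Rt=head(h,.1,up)
    g=np.array([.545,0,.06]);p=g+Rt.apply([.019,0,0])
    q,c=ik(p,Rt,P,8)
    if c<1e-6:
        o=fk(q,P)[2];print(up,hd,q.round(2),"wrist",o[3].round(3),"elbow",o[1].round(2))
E
```

```text
[0.     0.3134 0.1178 0.4382 0.0855 0.5145 0.3189] 7.293055048762653e-11
rack 1 [-0.75  0.47  1.64  0.    1.03 -2.21] 4.9047752582531036e-21
1 -180 [-0.14  1.34  0.74 -0.24  2.52  1.36] wrist [0.843 0.    0.09 ] elbow [0.44 0.06 0.41]
1 -160 [-0.02  1.31  0.79 -0.57  2.42  1.08] wrist [0.825 0.102 0.09 ] elbow [0.43 0.11 0.43]
1 -140 [ 0.09  1.24  0.94 -0.8   2.23  0.94] wrist [0.774 0.192 0.09 ] elbow [0.4  0.16 0.45]
1 -120 [ 0.2   1.15  1.14 -0.98  2.01  0.89] wrist [0.694 0.258 0.09 ] elbow [0.37 0.19 0.49]
1 -40 [0.22 0.83 2.1  4.09 1.34 1.39] wrist [0.316 0.192 0.09 ] elbow [0.29 0.19 0.61]
1 -20 [-0.06  0.84  2.27  3.43  1.44  1.56] wrist [0.265 0.102 0.09 ] elbow [0.33 0.1  0.61]
1 0 [-0.5   0.86  2.34  2.65  1.52  1.54] wrist [0.247 0.    0.09 ] elbow [ 0.35 -0.06  0.6 ]
1 20 [-0.8   0.84  2.27  1.99  1.46  1.6 ] wrist [ 0.265 -0.102  0.09 ] elbow [ 0.31 -0.15  0.61]
1 40 [-0.87  0.83  2.1   1.55  1.47  1.79] wrist [ 0.316 -0.192  0.09 ] elbow [ 0.3  -0.17  0.61]
1 60 [-0.83  0.87  1.87  1.25  1.6   1.95] wrist [ 0.396 -0.258  0.09 ] elbow [ 0.31 -0.17  0.6 ]
1 80 [-0.74  0.
[... 1299 characters left out ...]
 0.61]
-1 40 [-0.87  0.83  2.1   1.55  1.47 -1.35] wrist [ 0.316 -0.192  0.09 ] elbow [ 0.3  -0.17  0.61]
-1 60 [-0.83  0.87  1.87  1.25  1.6  -1.19] wrist [ 0.396 -0.258  0.09 ] elbow [ 0.31 -0.17  0.6 ]
-1 80 [-0.74  0.95  1.62  1.03  1.78 -1.09] wrist [ 0.493 -0.294  0.09 ] elbow [ 0.34 -0.15  0.57]
-1 100 [-0.64  1.05  1.37  0.85  1.98 -1.05] wrist [ 0.597 -0.294  0.09 ] elbow [ 0.38 -0.13  0.53]
-1 120 [-0.52  1.15  1.14  0.67  2.19 -1.08] wrist [ 0.694 -0.258  0.09 ] elbow [ 0.41 -0.09  0.49]
-1 140 [-0.39  1.24  0.94  0.45  2.38 -1.2 ] wrist [ 0.774 -0.192  0.09 ] elbow [ 0.43 -0.05  0.45]
-1 160 [-0.27  1.31  0.79  0.14  2.5  -1.45] wrist [ 0.825 -0.102  0.09 ] elbow [0.44 0.   0.43]
```

```bash
python3 - <<'E'
from ik import *
from cell import sensors
s=sensors.sense();print(s['joint_positions'].round(2))
goto(s,[.515,-.323,.26],down(np.pi-.11))
P=np.load("P2.npy");q,R0=pose(s)
Rt=down(np.pi-.11);rv=(R0.inv()*Rt).as_rotvec();pt=np.array([.515,-.323,.26])
qq=s['joint_positions']
for t in np.linspace(0,1,13)[1:]:
    qq,c=ik(q+t*(pt-q),R0*R.from_rotvec(t*rv),P,q0=qq);print(qq.round(2),c>1e-8)
E
```

```text
[-1.07 -0.07  2.14  0.69  1.39 -2.13]
turn [135.01 -50.82 -17.04] shift now [-0.1099 -0.0159  0.1989] shift after [-0.072   0.1875 -0.1075]
[-1.08 -0.11  2.15  0.7   1.34 -1.92] False
[-1.07 -0.14  2.15  0.69  1.28 -1.69] False
[-1.04 -0.16  2.13  0.66  1.22 -1.44] False
[-1.01 -0.18  2.11  0.6   1.17 -1.17] False
[-0.96 -0.17  2.07  0.53  1.12 -0.89] False
[-0.92 -0.15  2.02  0.44  1.09 -0.6 ] False
[-0.87 -0.11  1.96  0.34  1.09 -0.31] False
[-0.83 -0.06  1.88  0.24  1.12 -0.03] False
[-0.8   0.    1.8   0.15  1.16  0.24] False
[-0.77  0.07  1.7   0.08  1.24  0.49] False
[-0.76  0.15  1.6   0.03  1.32  0.72] False
[-0.76  0.23  1.49 -0.    1.42  0.93] False
```

>>> {"fn": "jog_arm", "kwargs": {
  "deltas": [
    [[0,0,0,8.44,-3.18,-1.065,-0.5],[0,0,0,8.44,-3.18,-1.065,-0.5],[0,0,0,8.44,-3.18,-1.065,-0.5],[0,0,0,8.44,-3.18,-1.065,-0.5],[0,0,0,8.44,-3.18,-1.065,-0.5],[0,0,0,8.44,-3.18,-1.065,-0.5],[0,0,0,8.44,-3.18,-1.065,-0.5],[0,0,0,8.44,-3.18,-1.065,-0.5],[0,0,0,8.44,-3.18,-1.065,-0.5],[0,0,0,8.44,-3.18,-1.065,-0.5],[0,0,0,8.44,-3.18,-1.065,-0.5],[0,0,0,8.44,-3.18,-1.065,-0.5],[0,0,0,8.44,-3.18,-1.065,-0.5],[0,0,0,8.44,-3.18,-1.065,-0.5],[0,0,0,8.44,-3.18,-1.065,-0.5],[0,0,0,8.44,-3.18,-1.065,-0.5]]
  ]
}}

```text
time: 3.98
tool_pos: [0.4284, -0.1239, 0.1885]
eef_rot: [0.257, 1.564, -2.995]
contact_force: [0.9, -0.5, 0.8]
gripper_width: 0.749
```

>>> {"fn": "jog_arm", "kwargs": {
  "deltas": [
    [[-0.018,0.0375,-0.0215,0,0,0,-0.5],[-0.018,0.0375,-0.0215,0,0,0,-0.5],[-0.018,0.0375,-0.0215,0,0,0,-0.5],[-0.018,0.0375,-0.0215,0,0,0,-0.5],[0,0.0375,-0.0215,0,0,0,-0.5],[0,0,0,0,0,0,-0.5],[0,0,0,0,0,0,-0.5]]
  ]
}}

```text
time: 4.85
tool_pos: [0.5153, -0.3212, 0.2598]
eef_rot: [0.121, 1.565, -3.127]
contact_force: [-0.1, 0.2, -0.5]
gripper_width: 0.749
```

```bash
python3 - <<'E'
from ik import *
from cell import sensors,get_image
s=sensors.sense();print(s['joint_positions'].round(2),s['tool_pos'],s['gripper_width'])
goto(s,[.515,-.323,.26],down(np.pi-.11))
d=get_image("wrist");np.savez("pics/w1.npz",**d);print(d["origin"],d["attitude"])
cv2.imwrite("pics/w1.png",d["color"][:,:,::-1])
E
```

```text
[-0.75  0.23  1.49 -0.    1.43  0.93] [ 0.51531787 -0.32124175  0.25977961] 0.7490402100149052
turn [ 0.18  0.32 -0.04] shift now [-0.0002  0.0018  0.0001] shift after [-0.0002  0.0018  0.0001]
[ 0.58543756 -0.32822247  0.40130591] [ 2.86060792e+00  7.15509263e-04 -1.67753518e+00]
```

View pics/w1.png

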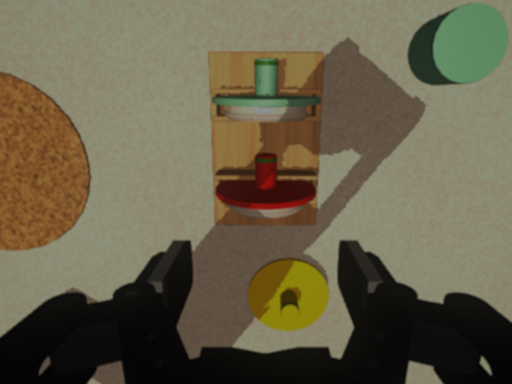

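The wrist view shows the red lid in the near slot: flange x 216–316 at row ~190, knob at (265,155–185), green band at the far end. The yellow decoy is on the table at (290,295).

```bash
python3 - <<'E'
from ik import *
d=dict(np.load("pics/w1.npz"));im=d["color"]
m=red(im,120,25);c=blobs(m,(200,140,330,230))[0][:,0]
x=c[:,0];l=c[x==x.min()].mean(0);r=c[x==x.max()].mean(0)
E=cast(d,[l,r],.06);print("ends",l,r,E.round(4),"w",np.linalg.norm(E[0]-E[1]),"mid",E.mean(0),"yaw",np.arctan2(*(E[0]-E[1])[[1,0]])-np.pi/2)
for row in(165,170,175,180):
    xs=np.nonzero(m[row,245:290])[0]+245; print(row,xs.min(),xs.max(),cast(d,[[xs.min()-.5,row],[xs.max()+.5,row]],.06)[:,:2].round(4).tolist())
t=c[:,1].min();g=cast(d,[[265,152.5]],.071);print("knob tip row",t,g)
E
```

```text
ends [216. 193.] [314.  191.5] [[ 0.493  -0.267   0.06  ]
 [ 0.4837 -0.3686  0.06  ]] w 0.10201852803036314 mid [ 0.4883472  -0.31781247  0.06      ] yaw -0.09061531342386142
165 256 275 [[0.518, -0.3113], [0.5159, -0.3315]]
170 256 276 [[0.5129, -0.3107], [0.5106, -0.332]]
175 256 275 [[0.5077, -0.3101], [0.5055, -0.3305]]
180 255 276 [[0.5025, -0.3085], [0.5001, -0.331]]
knob tip row 163 [[ 0.53153776 -0.32246849  0.071     ]]
```

>>> {"fn": "jog_arm", "kwargs": {
  "deltas": [
    [[0.04,0,0,0,0.3,0,-0.5],[0.04,0,0,0,0,0,-0.5],[0.04,0,0,0,0,0,-0.5],[0.04,0,0,0,0,0,-0.5],[0.03,0,0,0,0,0,-0.5],[0.0235,0,0,0,0,0,-0.5],[0,0,0,0,0,0,-0.5],[0,0,0,0,0,0,1],[0,0,0,0,0,0,1],[0,0,0,0,0,0,1],[0,0,0,0,0,0,1],[0,0,0,0,0,0,1],[0,0,0,0,0,0,1]]
  ],
  "grip_force": 60
}}

```text
time: 6.52
tool_pos: [0.517, -0.323, 0.0488]
eef_rot: [2.409, 1.566, -0.839]
contact_force: [1.0, 0.6, 6.1]
gripper_width: 0.228
```

>>> {"fn": "jog_arm", "kwargs": {
  "deltas": [
    [[-0.02,0,0,0,0,0,1],[-0.03,0,0,0,0,0,1],[-0.05,0,0,0,0,0,1],[-0.05,0,0,0,0,0,1],[-0.05,0,0,0,0,0,1],[-0.05,0,0,0,0,0,1],[0,0,0,0,0,0,1],[0,0,0,0,0,0,1]]
  ]
}}

```text
time: 7.52
tool_pos: [0.515, -0.3215, 0.2973]
eef_rot: [1.846, 1.569, -1.403]
contact_force: [-0.3, 0.1, -1.5]
gripper_width: 0.229
```

```bash
python3 - <<'E'
from ik import *
from cell import sensors,get_image
s=sensors.sense();print(s['joint_positions'].round(2),s['tool_pos'],s['gripper_width'])
P=np.load("P2.npy")
p0,R0=pose(s)
for hd in (25,30,35,40):
    Rt=head(np.radians(hd),.1,-1);p1=np.array([.53,-.03,.22]);rv=(R0.inv()*Rt).as_rotvec();qq=s['joint_positions']
    print(hd,np.degrees(rv).round(2),R0.inv().apply(p1-p0).round(3));bad=0;Q=[]
    for t in np.linspace(0,1,13)[1:]:
        qq,c=ik(p0+t*(p1-p0),R0*R.from_rotvec(t*rv),P,q0=qq);bad+=c>1e-8;Q.append(qq)
    q2,c2=ik(np.array([.545,0,.055])+Rt.apply([.019,0,0]),Rt,P,q0=qq)
    print(bad,Q[-1].round(2),np.abs(np.diff(Q,axis=0)).max(0).round(2),q2.round(2),c2)
for n in("top","wrist"):
    d=get_image(n);cv2.imwrite(f"pics/l_{n}.png",d["color"][:,:,::-1])
a=cv2.imread("pics/l_top.png")[90:270,220:460];b=cv2.imread("pics/l_wrist.png")
o=np.zeros((384,800,3),np.uint8);o[:,:512]=b;o[:216,512:800]=cv2.resize(a,(288,216));cv2.imwrite("pics/l.png",o)
E
```

```text
[-0.75  0.2   1.45 -0.    1.49  0.93] [ 0.51501697 -0.3215335   0.29733053] 0.22932552840449758
25 [-25.16  82.03 -22.94] [ 0.077 -0.292  0.016]
0 [-1.01  0.21  2.42  1.63  1.42 -1.06] [0.04 0.16 0.11 0.16 0.11 0.22] [-0.83  0.85  2.23  1.87  1.45 -1.5 ] 5.3923783844677735e-31
30 [-29.19  81.25 -26.6 ] [ 0.077 -0.292  0.016]
0 [-1.02  0.25  2.36  1.55  1.47 -1.03] [0.04 0.15 0.11 0.16 0.1  0.2 ] [-0.85  0.84  2.19  1.75  1.45 -1.46] 1.776973416140867e-31
35 [-33.22  80.36 -30.24] [ 0.077 -0.292  0.016]
0 [-1.02  0.29  2.3   1.47  1.52 -1.01] [0.04 0.14 0.11 0.15 0.09 0.19] [-0.87  0.84  2.14  1.65  1.46 -1.41] 7.703320681661925e-19
40 [-37.24  79.34 -33.87] [ 0.077 -0.292  0.016]
0 [-1.01  0.32  2.24  1.4   1.56 -1.  ] [0.04 0.13 0.1  0.14 0.08 0.18] [-0.87  0.84  2.09  1.55  1.47 -1.36] 7.611519158837054e-20
```

View pics/l.png

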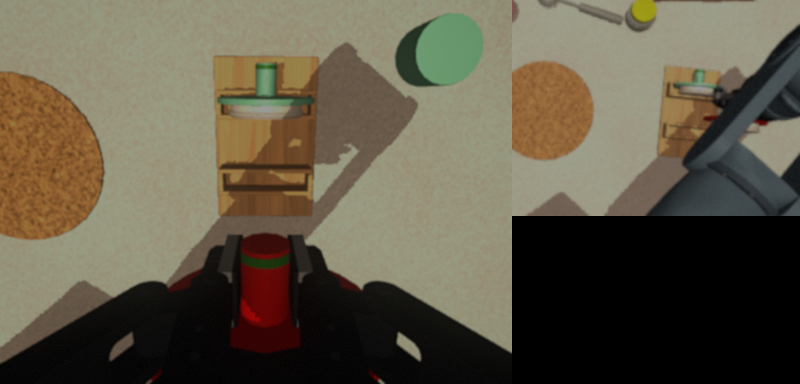

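The lid is held (slot at (265,180) is empty, knob clamped at (265,280)) and the mint lid is undisturbed. Next I carry it over the mat and turn it knob-up.

>>> {"fn": "jog_arm", "kwargs": {
  "deltas": [
    [[0.012,-0.049,0.003,0,0,0,1],[0.012,-0.049,0.003,0,0,0,1],[0.012,-0.049,0.003,0,0,0,1],[0.012,-0.049,0.003,0,0,0,1],[0.012,-0.049,0.003,0,0,0,1],[0.012,-0.049,0.003,0,0,0,1],[0,0,0,-3.322,8.036,-3.024,1],[0,0,0,-3.322,8.036,-3.024,1],[0,0,0,-3.322,8.036,-3.024,1],[0,0,0,-3.322,8.036,-3.024,1],[0,0,0,-3.322,8.036,-3.024,1],[0,0,0,-3.322,8.036,-3.024,1],[0,0,0,-3.322,8.036,-3.024,1],[0,0,0,-3.322,8.036,-3.024,1],[0,0,0,-3.322,8.036,-3.024,1],[0,0,0,-3.322,8.036,-3.024,1],[0,0,0,0,0,0,1],[0,0,0,0,0,0,1]]
  ]
}}

```text
time: 9.88
tool_pos: [0.5284, -0.0261, 0.2231]
eef_rot: [-3.121, 0.138, 0.604]
contact_force: [-0.3, 0.1, -0.7]
gripper_width: 0.237
```

```bash
python3 - <<'E'
from ik import *
from cell import sensors,get_image
s=sensors.sense();print(s['joint_positions'].round(2),s['tool_pos'],s['gripper_width'])
p,Rr=pose(s);print("x",Rr.apply([1,0,0]).round(3),"knob",Rr.apply([0,0,-1]).round(3))
g=np.array([.537,0,.055]);goto(s,g+head(np.radians(35),.1,-1).apply([.019,0,0]),head(np.radians(35),.1,-1))
d=get_image("scene");np.savez("pics/s2.npz",**d)
a=d["color"][90:330,110:430];cv2.imwrite("pics/s2.png",cv2.resize(a,None,fx=2.4,fy=2.4,interpolation=cv2.INTER_CUBIC)[:,:,::-1])
E
```

```text
[-1.01  0.23  2.32  1.46  1.48 -0.95] [ 0.52841794 -0.02608709  0.22309255] 0.23735045235828758
x [ 0.815  0.563 -0.138] knob [0.125 0.061 0.99 ]
turn [-1.23  2.19 -0.41] shift now [ 0.0638 -0.0134  0.1631] shift after [ 0.0577 -0.0164  0.1651]
```

View pics/s2.png

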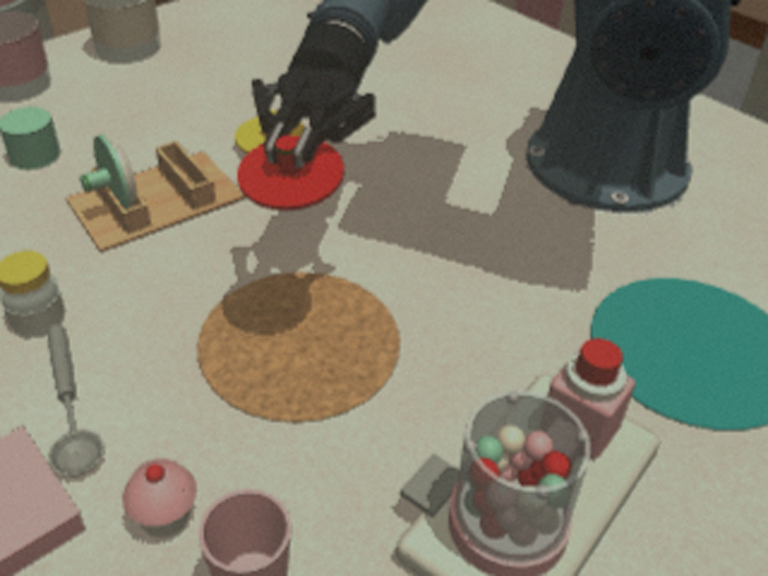

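The lid is held knob up, flange level at (290,172) in the crop. The slot is empty and the mint lid is untouched. I level it out and lower it.

>>> {"fn": "jog_arm", "kwargs": {
  "deltas": [
    [[0.014,-0.005,0.04,-1.2,5.0,-0.4,1],[0.014,-0.004,0.04,0,0,0,1],[0.014,-0.004,0.04,0,0,0,1],[0,0,0,0,0,0,1],[0,0,0,0,0,0,1]]
  ]
}}

```text
time: 10.55
tool_pos: [0.5477, 0.0022, 0.1052]
eef_rot: [3.137, 0.052, 0.612]
contact_force: [0.2, 0.7, -0.1]
gripper_width: 0.232
```

```bash
python3 - <<'E'
from ik import *
from cell import sensors,get_image
s=sensors.sense();p,Rr=pose(s);print(s['tool_pos'],"x",Rr.apply([1,0,0]).round(3),"knob",Rr.apply([0,0,-1]).round(3),"grasp",p-Rr.apply([.019,0,0]))
Rt=head(np.radians(35),.05,-1);goto(s,np.array([.537,0,.060])+Rt.apply([.019,0,0]),Rt)
d=get_image("scene");m=red(d["color"],120,40)
c=blobs(m,(180,100,300,260),50)[0];print(cv2.boundingRect(c),cv2.fitEllipse(c));
# expected flange for candidate lid offset
for off in(.023,.027,.031):
    o=p-Rr.apply([.019,0,0])+Rr.apply([0,0,off]);t=np.linspace(0,6.283,60)
    ring=o+Rr.apply(np.c_[0*t,.052*np.cos(t),.052*np.sin(t)][:,[1,2,0]]*1.)-Rr.apply([0,0,.003])
    u=proj(d,ring);print(off,u.min(0).round(1),u.max(0).round(1))
E
```

```text
[0.54771306 0.00219299 0.10517009] x [ 0.818  0.574 -0.052] knob [0.04  0.034 0.999] grasp [ 0.53217982 -0.00870422  0.10615448]
turn [0.28 0.1  0.05] shift now [ 0.0113 -0.0046  0.0456] shift after [ 0.0112 -0.0043  0.0456]
(212, 197, 42, 28) ((232.2465057373047, 211.1809539794922), (26.326568603515625, 42.1410026550293), 88.20178985595703)
0.023 [211.8 191.5] [253.9 221.5]
0.027 [212.  192.6] [253.9 222.6]
0.031 [212.1 193.7] [253.9 223.7]
```

>>> {"fn": "jog_arm", "kwargs": {
  "deltas": [
    [[0.004,-0.002,0.02,0,0,0,1],[0.004,-0.002,0.02,0,0,0,1],[0.003,0,0.012,0,0,0,1],[0,0,0,0,0,0,1],[0,0,0,0,0,0,1]]
  ]
}}

```text
time: 11.22
tool_pos: [0.5519, 0.0102, 0.0511]
eef_rot: [3.139, 0.052, 0.611]
contact_force: [0.0, -1.0, -1.3]
gripper_width: 0.231
```

>>> {"fn": "jog_arm", "kwargs": {
  "deltas": [
    [[0,0,0.002,0,0,0,1],[0,0,0,0,0,0,1],[0,0,0,0,0,0,1]]
  ]
}}

```text
time: 11.6
tool_pos: [0.5515, 0.0106, 0.0482]
eef_rot: [3.141, 0.052, 0.611]
contact_force: [0.1, -0.8, -0.2]
gripper_width: 0.23
```

>>> {"fn": "jog_arm", "kwargs": {
  "deltas": [
    [[0,0,0.001,0,0,0,1],[0,0,0,0,0,0,0.3],[0,0,0,0,0,0,-0.2],[0,0,0,0,0,0,-0.5],[0,0,0,0,0,0,-0.5],[0,0,0,0,0,0,-0.5],[-0.02,0,-0.001,0,0,0,-0.5],[-0.04,0,-0.002,0,0,0,-0.5],[-0.04,0,-0.01,0,0,0,-0.5],[-0.01,0,-0.05,0,0,0,-0.5],[0,0,-0.05,0,0,0,-0.5],[0,0,-0.05,0,0,0,-0.5],[0,0,-0.04,0,0,0,-0.5],[0,0,0,0,0,0,-0.5]]
  ]
}}

```text
time: 13.35
tool_pos: [0.4703, -0.0464, 0.2576]
eef_rot: [3.133, 0.054, 0.611]
contact_force: [0.1, 0.6, -0.2]
gripper_width: 0.749
```

```bash
python3 - <<'E'
from ik import *
from cell import sensors,get_image
s=sensors.sense();print(s['joint_positions'].round(2),s['tool_pos'],s['gripper_width'],s['contact_force'])
for n in("top","scene"):
    d=get_image(n);np.savez(f"pics/{n}3.npz",**d);cv2.imwrite(f"pics/{n}3.png",d["color"][:,:,::-1])
a=cv2.imread("pics/top3.png")[120:260,80:300];b=cv2.imread("pics/scene3.png")[150:330,160:400]
o=np.zeros((600,800,3),np.uint8);o[:280,:440]=cv2.resize(a,None,fx=2,fy=2);o[240:600,320:800]=cv2.resize(b,None,fx=2,fy=2);cv2.imwrite("pics/p3.png",o)
E
```

```text
[-1.22  0.15  2.39  1.33  1.67 -0.99] [ 0.47028326 -0.04639777  0.25759302] 0.7494566641857701 [ 0.05215339  0.59629524 -0.24276767]
```

View pics/p3.png

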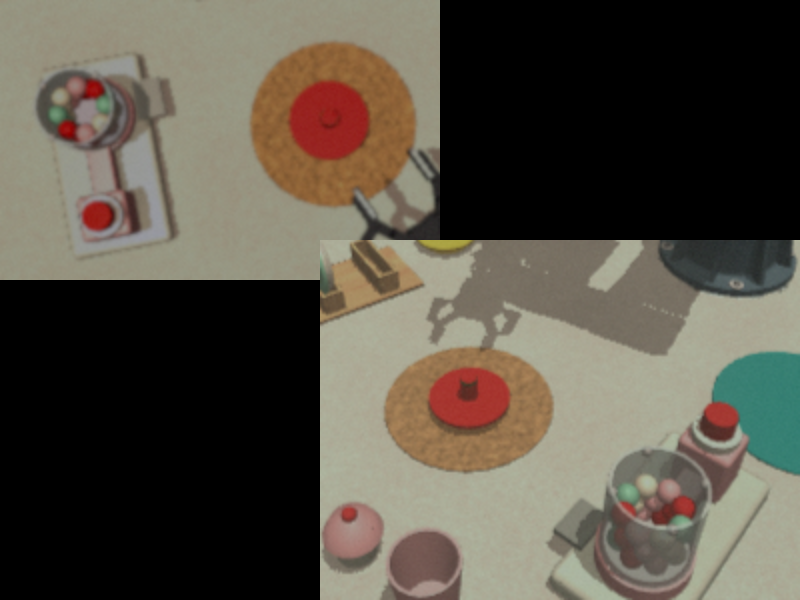

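Step 1 looks done. The red lid is flat, knob up, near the mat's centre at (330,120) in the top crop and (469,395) in the scene crop, with nothing disturbed. Now I look at the dispenser from near with the wrist camera.

```bash
python3 - <<'E'
from ik import *
from cell import sensors
d=dict(np.load("pics/top3.npz"));c=blobs(red(d["color"],120,40),(210,140,290,220),200)[0]
e=cv2.fitEllipse(c);print(e,"lid",cast(d,[e[0]],.024));
c=blobs(red(d["color"],120,40),(105,205,155,245),30)[0];ep=cv2.fitEllipse(c);print("plunger",ep,cast(d,[ep[0]],.13),cast(d,[ep[0]],.11))
s=sensors.sense();P=np.load("P2.npy");Rt=down(np.pi);p0,R0=pose(s);p1=np.array([.46,.25,.33])
goto(s,p1,Rt);rv=(R0.inv()*Rt).as_rotvec();qq=s['joint_positions']
for t in np.linspace(0,1,11)[1:]:
    qq,c=ik(p0+np.array([0,0,.07*t]),R0*R.from_rotvec(t*rv),P,q0=qq);print(qq.round(2),c>1e-8)
qq,c=ik(p1,Rt,P,q0=qq);print(qq.round(2),c)
E
```

```text
((244.09307861328125, 179.75735473632812), (38.3905029296875, 38.47083282470703), 97.68423461914062) lid [[0.5400244  0.00388359 0.024     ]]
plunger ((128.54209899902344, 227.53079223632812), (13.326003074645996, 15.399245262145996), 83.80323028564453) [[0.41785636 0.27622576 0.13      ]] [[0.41787025 0.28092362 0.11      ]]
turn [ 28.05 -84.03  26.4 ] shift now [ 0.1574 -0.248  -0.0837] shift after [-0.0746 -0.296   0.01  ]
[-1.21 -0.07  2.43  1.28  1.57 -0.77] False
[-1.17 -0.27  2.43  1.21  1.48 -0.52] False
[-1.1  -0.41  2.4   1.1   1.39 -0.26] False
[-1.   -0.49  2.34  0.95  1.32 -0.01] False
[-0.88 -0.5   2.26  0.78  1.26  0.24] False
[-0.75 -0.47  2.16  0.59  1.24  0.48] False
[-0.62 -0.41  2.06  0.41  1.26  0.72] False
[-0.52 -0.32  1.95  0.24  1.32  0.92] False
[-0.42 -0.23  1.84  0.11  1.42  1.09] False
[-0.35 -0.12  1.73  0.    1.53  1.22] False
[ 0.27 -0.    1.61  0.    1.54  1.84] 2.7291261281410636e-18
```

>>> {"fn": "jog_arm", "kwargs": {
  "deltas": [
    [[0,0,0,2.805,-8.403,2.64,-0.5],[0,0,0,2.805,-8.403,2.64,-0.5],[0,0,0,2.805,-8.403,2.64,-0.5],[0,0,0,2.805,-8.403,2.64,-0.5],[0,0,0,2.805,-8.403,2.64,-0.5],[0,0,0,2.805,-8.403,2.64,-0.5],[0,0,0,2.805,-8.403,2.64,-0.5],[0,0,0,2.805,-8.403,2.64,-0.5],[0,0,0,2.805,-8.403,2.64,-0.5],[0,0,0,2.805,-8.403,2.64,-0.5],[-0.015,-0.05,0.002,0,0,0,-0.5],[-0.015,-0.05,0.002,0,0,0,-0.5],[-0.015,-0.05,0.002,0,0,0,-0.5],[-0.015,-0.05,0.002,0,0,0,-0.5],[-0.015,-0.05,0.002,0,0,0,-0.5],[0,-0.046,0,0,0,0,-0.5],[0,0,0,0,0,0,-0.5],[0,0,0,0,0,0,-0.5]]
  ]
}}

```text
time: 15.7
tool_pos: [0.4599, 0.2493, 0.3285]
eef_rot: [0.023, 1.566, -3.118]
contact_force: [-0.4, -0.2, 0.1]
gripper_width: 0.751
```

```bash
python3 - <<'E'
from ik import *
from cell import sensors,get_image
s=sensors.sense();print(s['joint_positions'].round(2),s['tool_pos'],s['gripper_width'])
goto(s,[.46,.25,.33],down(np.pi))
d=get_image("wrist");np.savez("pics/w4.npz",**d);print(d["origin"],d["attitude"])
cv2.imwrite("pics/w4.png",d["color"][:,:,::-1])
E
```

```text
[0.27 0.   1.61 0.   1.54 1.84] [0.45991748 0.24925321 0.32852721] 0.751122271384664
turn [ 0.05  0.27 -0.01] shift now [-0.0015 -0.0007 -0.0001] shift after [-0.0015 -0.0007 -0.0001]
[0.53031818 0.249611   0.47010768] [ 2.86159428e+00  1.39645378e-03 -1.56995695e+00]
```

View pics/w4.png

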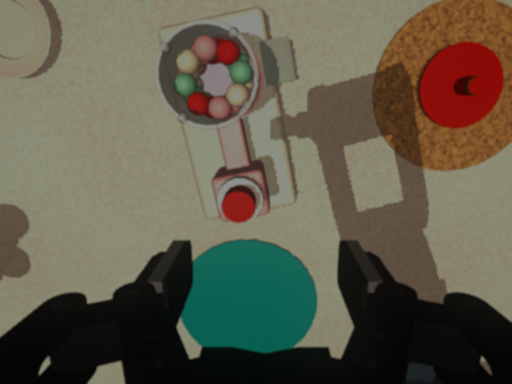

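The wrist view shows the hopper rim as a circle around (209,75), radius ~51. The plunger top is at (239,205) and the lid on the mat at (461,85).

```bash
python3 - <<'E'
from ik import *
def rim(d,u0,z,r0):
    # radial gradient ring search: fit rim circle at height z by Hough on an orthographic (plane) resample
    g=cv2.cvtColor(d["color"],cv2.COLOR_RGB2GRAY); c=cast(d,[u0],z)[0]; n=400;mm=.0004
    a=(np.arange(n)-n/2)*mm; X,Y=np.meshgrid(c[0]+a,c[1]+a)
    uv=proj(d,np.c_[X.ravel(),Y.ravel(),np.full(X.size,z)]).astype(np.float32).reshape(n,n,2)
    f=cv2.GaussianBlur(cv2.remap(g,uv[...,0],uv[...,1],cv2.INTER_LINEAR),(0,0),2)
    h=cv2.HoughCircles(f,cv2.HOUGH_GRADIENT,1,5,param1=40,param2=12,minRadius=int(.039/mm),maxRadius=int(.050/mm))
    for q in h[0][:6]: print("  c",(c[:2]+(q[:2]-n/2)*mm).round(4),"r",(q[2]*mm).round(4))
w=dict(np.load("pics/w4.npz"));t=dict(np.load("pics/top3.npz"))
print("wrist");rim(w,(209,75),.15,.047);print("top");rim(t,(118,174),.15,.047)
U={}
for n,d,roi in(("w",w,(215,180,265,225)),("t",t,(105,205,155,245))):
    c=blobs(red(d["color"],120,40),roi,30)[0];e=cv2.fitEllipse(c);U[n]=e[0];print(n,e)
# triangulate
A=[];o=[]
for n,d in(("w",w),("t",t)):
    a=cast(d,[U[n]],.1)[0];oo=np.array(d["origin"]);v=(a-oo)/np.linalg.norm(a-oo);A.append(v);o.append(oo)
l=np.linalg.lstsq(np.c_[A[0],-A[1]],o[1]-o[0],rcond=None)[0];print("plunger tri",o[0]+l[0]*A[0],o[1]+l[1]*A[1])
for z in(.12,.13,.14):print(z,cast(w,[U["w"]],z)[0],cast(t,[U["t"]],z)[0])
c=blobs(red(w["color"],120,40),(400,20,511,150),200)[0];e=cv2.fitEllipse(c);print("lid",e,cast(w,[e[0]],.024))
E
```

```text
wrist
  c [0.5459 0.303 ] r 0.0418
  c [0.5463 0.2998] r 0.0439
  c [0.5483 0.3014] r 0.0439
  c [0.5499 0.2974] r 0.04
  c [0.5439 0.3014] r 0.0448
  c [0.5447 0.2986] r 0.0449
top
  c [0.5449 0.3019] r 0.0419
  c [0.5441 0.2991] r 0.0446
  c [0.5461 0.3035] r 0.0412
  c [0.5437 0.3039] r 0.0398
  c [0.5465 0.2991] r 0.045
  c [0.5449 0.2971] r 0.0426
w ((238.61341857910156, 204.2060089111328), (32.27057647705078, 35.99215316772461), 19.194114685058594)
t ((128.54209899902344, 227.53079223632812), (13.326003074645996, 15.399245262145996), 83.80323028564453)
plunger tri [0.41787316 0.27797658 0.12243664] [0.41786161 0.278001   0.12244236]
0.12 [0.41708509 0.27817538 0.12      ] [0.41786331 0.27857469 0.12      ]
0.13 [0.42031933 0.27735951 0.13      ] [0.41785636 0.27622576 0.13      ]
0.14 [0.42355356 0.27654363 0.14      ] [0.41784942 0.27387683 0.14      ]
lid ((460.5805358886719, 84.4393539428711), (77.73796081542969, 90.98284149169922), 42.03855514526367) [[0.54313551 0.00624302 0.024     ]]
```

>>> {"fn": "jog_arm", "kwargs": {
  "deltas": [
    [[0,0.0489,-0.0163,0,0.2,0,-0.5],[0,0.0489,-0.0163,0,0,0,-0.5],[0,0.0489,-0.0163,0,0,0,-0.5],[0.02,0.0489,-0.0163,0,0,0,-0.5],[0.03,0.0489,-0.0163,0,0,0,-0.5],[0.05,0,0,0,0,0,-0.5],[0.05,0,0,0,0,0,-0.5],[0.04,0,0,0,0,0,-0.5],[0,0,0,0,0,0,-0.5],[0,0,0,0,0,0,-0.5]]
  ]
}}

```text
time: 17.0
tool_pos: [0.5431, 0.0045, 0.1424]
eef_rot: [-2.863, 1.566, 0.277]
contact_force: [1.1, -0.2, 0.8]
gripper_width: 0.751
```

```bash
python3 - <<'E'
from ik import *
from cell import sensors,get_image
s=sensors.sense();print(s['joint_positions'].round(2),s['tool_pos'],s['gripper_width'])
d=get_image("wrist");np.savez("pics/w5.npz",**d);cv2.imwrite("pics/w5.png",d["color"][:,:,::-1])
m=red(d["color"],100,25);c=blobs(m,amin=300)[0];print(cv2.boundingRect(c));h=cv2.convexHull(c);e=cv2.fitEllipse(c);print(e,cast(d,[e[0]],.024))
goto(s,[.541,.005,.028],down(np.pi))
E
```

```text
[-0.21  0.21  1.77  0.    1.16  1.36] [0.54312311 0.00451917 0.14235943] 0.7511881370829656
(202, 124, 130, 127)
((266.25244140625, 187.25343322753906), (125.10417938232422, 128.79493713378906), 87.04976654052734) [[0.54466173 0.00419712 0.024     ]]
turn [-0.08 -0.29  0.08] shift now [ 0.1143 -0.0003  0.0027] shift after [ 0.1144 -0.0005  0.0021]
```

View pics/w5.png

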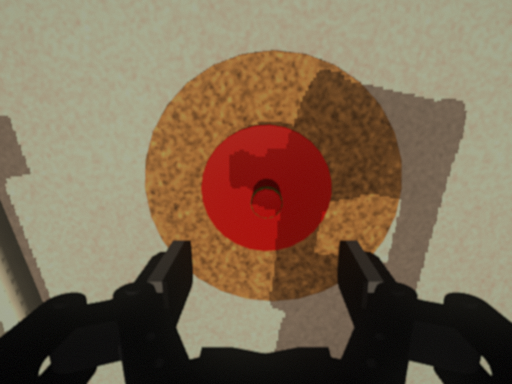

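The flange circle is centred at (266,187), lid at about (0.544, 0.004), so the tool is already on its axis. I descend and grip the knob.

>>> {"fn": "jog_arm", "kwargs": {
  "deltas": [
    [[0.04,0,0,0,-0.3,0,-0.5],[0.04,0,0,0,0,0,-0.5],[0.02,0,0,0,0,0,-0.5],[0.012,0,0,0,0,0,-0.5],[0,0,0,0,0,0,-0.5],[0,0,0,0,0,0,1],[0,0,0,0,0,0,1],[0,0,0,0,0,0,1],[0,0,0,0,0,0,1],[0,0,0,0,0,0,1],[0,0,0,0,0,0,1],[0,0,0,0,0,0,1]]
  ],
  "grip_force": 50
}}

```text
time: 18.55
tool_pos: [0.5432, 0.0055, 0.0302]
eef_rot: [-1.688, 1.569, 1.454]
contact_force: [-0.4, 0.2, 5.8]
gripper_width: 0.242
```

>>> {"fn": "jog_arm", "kwargs": {
  "deltas": [
    [[-0.02,0,0,0,0,0,1],[-0.05,0,0,0,0,0,1],[-0.05,0,0,0,0,0,1],[-0.05,0,0,0,0,0,1],[-0.04,0,0,0,0,0,1],[0,-0.05,0,0,0,0,1],[0,-0.05,0,0,0,0,1],[0,-0.05,-0.003,0,0,0,1],[0,-0.05,0,0,0,0,1],[0,-0.05,0,0,0,0,1],[0,-0.046,0,0,0,0,1],[0,0,0,0,0,0,1],[0,0,0,0,0,0,1]]
  ]
}}

```text
time: 20.18
tool_pos: [0.5454, 0.301, 0.2392]
eef_rot: [-0.472, 1.568, 2.67]
contact_force: [0.7, -1.2, 0.0]
gripper_width: 0.241
```

```bash
python3 - <<'E'
from ik import *
from cell import sensors,get_image
s=sensors.sense();print(s['joint_positions'].round(2),s['tool_pos'],s['gripper_width'],s['contact_force'])
goto(s,[.546,.301,.19],down(np.pi))
d=get_image("scene");a=d["color"][100:384,220:460];b=get_image("wrist")["color"]
o=np.zeros((384,800,3),np.uint8);o[:,:324]=cv2.resize(a,(324,384),interpolation=cv2.INTER_CUBIC);o[:357,324:]=cv2.resize(b,(476,357));cv2.imwrite("pics/p6.png",o[:,:,::-1])
E
```

```text
[0.31 0.28 1.47 0.   1.39 1.88] [0.54543102 0.30102528 0.23915933] 0.24059088740417967 [ 0.73947164 -1.22955781  0.01210293]
turn [0.02 0.13 0.07] shift now [ 0.0492  0.0001 -0.0007] shift after [ 0.0492  0.     -0.0006]
```

View pics/p6.png

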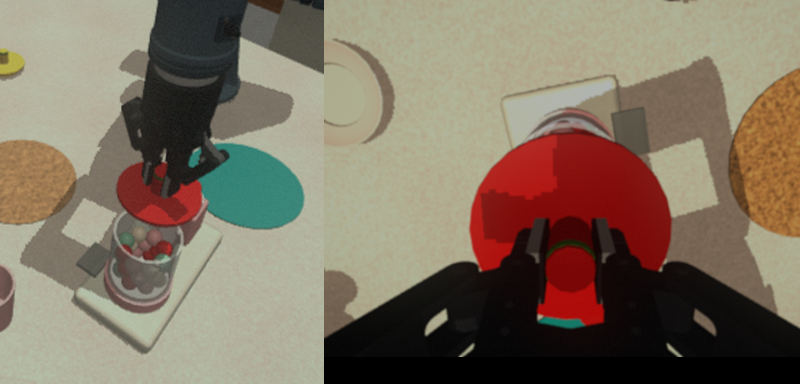

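Lid held level over the hopper (scene crop: flange (160,195) over rim (148,225)). Now I lower it in small steps.

>>> {"fn": "jog_arm", "kwargs": {
  "deltas": [
    [[0.03,0,-0.0005,0,0,0,1],[0.025,0,0,0,0,0,1],[0.004,0,0,0,0,0,1],[0.003,0,0,0,0,0,1],[0,0,0,0,0,0,1],[0,0,0,0,0,0,1]]
  ]
}}

```text
time: 21.02
tool_pos: [0.5467, 0.3015, 0.1786]
eef_rot: [-1.561, 1.568, 1.58]
contact_force: [0.2, -0.0, -1.6]
gripper_width: 0.237
```

>>> {"fn": "jog_arm", "kwargs": {
  "deltas": [
    [[0.002,0,0,0,0,0,1],[0.002,0,0,0,0,0,1],[0.002,0,0,0,0,0,1],[0,0,0,0,0,0,1],[0,0,0,0,0,0,1]]
  ]
}}

```text
time: 21.65
tool_pos: [0.5472, 0.3016, 0.1725]
eef_rot: [-1.935, 1.568, 1.206]
contact_force: [2.9, 0.7, 4.5]
gripper_width: 0.238
```

>>> {"fn": "jog_arm", "kwargs": {
  "deltas": [
    [[0,0,-0.001,0,0,0,1],[0,0,0,0,0,0,0.5],[0,0,0,0,0,0,0],[0,0,0,0,0,0,-0.3],[0,0,0,0,0,0,-0.3],[-0.04,0,0,0,0,0,-0.3],[-0.05,0,0,0,0,0,-0.3],[-0.03,0,0,0,0,0,1],[0,0,0,0,0,0,1],[0,0,0,0,0,0,1],[0,0,0,0,0,0,1],[0,0,0,0,0,0,1],[0,0,0,0,0,0,1]]
  ]
}}

```text
time: 23.28
tool_pos: [0.5471, 0.3011, 0.2908]
eef_rot: [-0.5, 1.568, 2.641]
contact_force: [0.7, -0.2, 0.1]
gripper_width: 0.002
```

```bash
python3 - <<'E'
from ik import *
from cell import sensors,get_image
s=sensors.sense();print(s['tool_pos'],s['gripper_width'],s['contact_force'])
d=get_image("wrist");np.savez("pics/w7.npz",**d);sc=get_image("scene");np.savez("pics/s7.npz",**sc)
c=blobs(red(d["color"],100,25),amin=300)[0];e=cv2.fitEllipse(c);print(e,cv2.boundingRect(c),cast(d,[e[0]],.165))
a=sc["color"][200:350,270:390];b=d["color"]
o=np.zeros((400,800,3),np.uint8);o[:,:320]=cv2.resize(a,(320,400),interpolation=cv2.INTER_CUBIC);o[:360,320:]=cv2.resize(b,(480,360));cv2.imwrite("pics/p7.png",o[:,:,::-1])
E
```

```text
[0.5471365  0.30111705 0.29079072] 0.0021548263726704044 [ 0.71070075 -0.22595357  0.07629347]
((269.9512634277344, 188.8683319091797), (115.93287658691406, 164.4878387451172), 143.61602783203125) (201, 116, 128, 173) [[0.54441668 0.29778605 0.165     ]]
```

View pics/p7.png

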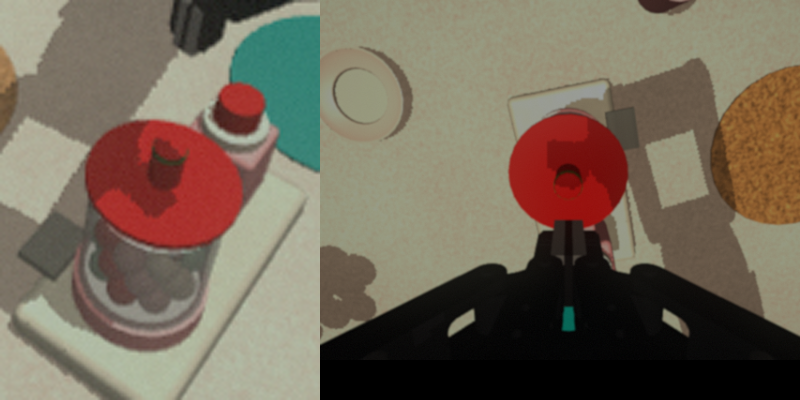

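The lid is set in the mouth, roughly level, with its knob at about (168,160) in the left crop. I check the knob centre before pressing.

```bash
python3 - <<'E'
from ik import *
d=dict(np.load("pics/w7.npz"));c=blobs(red(d["color"],100,25),(150,100,350,232),300)[0][:,0].astype(float)
p=c[c[:,1]<215]; W=cast(d,p,.165)[:,:2]
f=least_squares(lambda q:np.hypot(*(W-q[:2]).T)-.052,[.546,.3],loss="soft_l1",f_scale=.001);print(f.x,np.abs(f.fun).mean())
f=least_squares(lambda q:np.hypot(*(W-q[:2]).T)-q[2],[.546,.3,.05],loss="soft_l1",f_scale=.001);print(f.x)
E
```

```text
[0.54706894 0.30211065] 0.0010361595036599194
[0.54789939 0.30214891 0.05117742]
```

Centre (0.547, 0.302) agrees with the tool position. I press with the shut fingertips.

>>> {"fn": "jog_arm", "kwargs": {
  "deltas": [
    [[0.04,-0.001,0,0,0,0,1],[0.035,0,0,0,0,0,1],[0.01,0,0,0,0,0,1],[0.004,0,0,0,0,0,1],[0.002,0,0,0,0,0,1],[0.002,0,0,0,0,0,1],[0,0,0,0,0,0,1]]
  ]
}}

```text
time: 24.25
tool_pos: [0.548, 0.3026, 0.1999]
eef_rot: [-1.799, 1.568, 1.342]
contact_force: [0.3, 0.3, 3.9]
gripper_width: 0.002
```

>>> {"fn": "jog_arm", "kwargs": {
  "deltas": [
    [[0.002,0,0,0,0,0,1],[0.002,0,0,0,0,0,1],[0,0,0,0,0,0,1]]
  ]
}}

```text
time: 24.62
tool_pos: [0.5483, 0.3037, 0.1972]
eef_rot: [-2.007, 1.565, 1.135]
contact_force: [-1.6, 3.1, 8.0]
gripper_width: 0.003
```

>>> {"fn": "jog_arm", "kwargs": {
  "deltas": [
    [[0.002,0,0,0,0,0,1],[0.002,0,0,0,0,0,1],[0,0,0,0,0,0,1]]
  ]
}}

```text
time: 25.0
tool_pos: [0.547, 0.3024, 0.1906]
eef_rot: [-0.743, 1.568, 2.398]
contact_force: [1.0, -0.7, -0.5]
gripper_width: -0.001
```

It snapped through: knob top is at ~0.190 as expected. I press a little further to seat it firmly.

>>> {"fn": "jog_arm", "kwargs": {
  "deltas": [
    [[0.001,0,0,0,0,0,1],[0.002,0,0,0,0,0,1],[0,0,0,0,0,0,1]]
  ]
}}

```text
time: 25.38
tool_pos: [0.547, 0.3022, 0.19]
eef_rot: [-0.795, 1.569, 2.347]
contact_force: [-7.1, -1.7, 15.6]
gripper_width: 0.0
```

>>> {"fn": "jog_arm", "kwargs": {
  "deltas": [
    [[0.002,0,0,0,0,0,1],[0.001,0,0,0,0,0,1],[0,0,0,0,0,0,1]]
  ]
}}

```text
time: 25.75
tool_pos: [0.5471, 0.3023, 0.1899]
eef_rot: [-1.297, 1.569, 1.844]
contact_force: [-14.4, -6.7, 31.7]
gripper_width: -0.001
```

>>> {"fn": "jog_arm", "kwargs": {
  "deltas": [
    [[-0.01,0,0,0,0,0,1],[-0.05,0,0,0,0,0,1],[0,0.008,0.043,0,0,0,1],[0,0.008,0.043,0,0,0,1],[0,0.008,0.043,0,0,0,1],[0.05,0,0,0,0,0,1],[0.045,0,0,0,0,0,1],[0,0,0,0,0,0,1],[0,0,0,0,0,0,1]]
  ]
}}

```text
time: 26.88
tool_pos: [0.419, 0.2787, 0.1509]
eef_rot: [-1.254, 1.568, 1.887]
contact_force: [0.9, -0.4, -0.8]
gripper_width: -0.0
```

```bash
python3 - <<'E'
from ik import *
from cell import sensors,get_image
s=sensors.sense();print(s['tool_pos'],s['contact_force'])
goto(s,[.418,.278,.12])
d=get_image("scene");np.savez("pics/s8.npz",**d)
a=d["color"][180:350,260:400];cv2.imwrite("pics/p8.png",cv2.resize(a,None,fx=3.4,fy=3.4,interpolation=cv2.INTER_CUBIC)[:,:,::-1])
E
```

```text
[0.41896216 0.27869047 0.15089734] [ 0.85940826 -0.39501968 -0.77787976]
turn [0. 0. 0.] shift now [0.0309 0.0008 0.0009] shift after [0.0309 0.0008 0.0009]
```

View pics/p8.png

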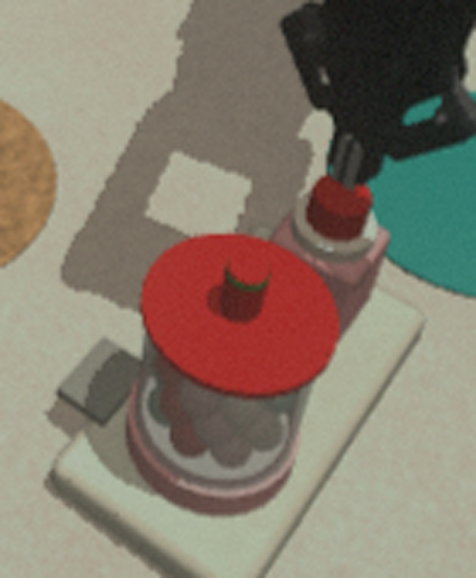

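The lid sits flush on the rim, with its flange at (240,313) in the crop. The fingertips at (347,165) are just above the plunger. I press it down.

>>> {"fn": "jog_arm", "kwargs": {
  "deltas": [
    [[0.01,0,0,0,0,0,1],[0.005,0,0,0,0,0,1],[0.003,0,0,0,0,0,1],[0,0,0,0,0,0,1]]
  ]
}}

```text
time: 27.42
tool_pos: [0.4185, 0.2787, 0.132]
eef_rot: [-1.16, 1.568, 1.981]
contact_force: [0.5, -1.2, 4.4]
gripper_width: -0.001
```

>>> {"fn": "jog_arm", "kwargs": {
  "deltas": [
    [[0.004,0,0,0,0,0,1],[0.003,0,0,0,0,0,1],[0.003,0,0,0,0,0,1],[0,0,0,0,0,0,1]]
  ]
}}

```text
time: 27.92
tool_pos: [0.4185, 0.2787, 0.1219]
eef_rot: [-1.183, 1.568, 1.959]
contact_force: [0.8, -1.0, 5.5]
gripper_width: -0.0
```

>>> {"fn": "jog_arm", "kwargs": {
  "deltas": [
    [[0.003,0,0,0,0,0,1],[0.003,0,0,0,0,0,1],[0.002,0,0,0,0,0,1],[0,0,0,0,0,0,1]]
  ]
}}

```text
time: 28.42
tool_pos: [0.4187, 0.2788, 0.1159]
eef_rot: [-1.361, 1.569, 1.781]
contact_force: [-5.5, -3.3, 21.5]
gripper_width: -0.002
```

It hit the hard stop: 21.5 N, well above the 8 N spring. I retract.

>>> {"fn": "jog_arm", "kwargs": {
  "deltas": [
    [[0.001,0,0,0,0,0,1],[-0.01,0,0,0,0,0,1],[-0.02,0,0,0,0,0,1],[-0.04,0,0,0,0,0,1],[-0.05,0,0,0,0,0,1],[-0.05,0,0,0,0,0,1],[0,0.05,0,0,0,0,1],[0,0.05,0,0,0,0,1],[0,0.05,0,0,0,0,1],[0,0.05,0,0,0,0,1],[0,0,0,0,0,0,1],[0,0,0,0,0,0,1],[0,0,0,0,0,0,1],[0,0,0,0,0,0,1]]
  ]
}}

```text
time: 30.18
tool_pos: [0.4181, 0.0793, 0.2821]
eef_rot: [-0.773, 1.568, 2.37]
contact_force: [0.1, 0.1, -0.1]
gripper_width: -0.001
```

```bash
python3 - <<'E'
from ik import *
from cell import sensors,get_image
s=sensors.sense();print(s['tool_pos'],s['contact_force'])
t=get_image("top");sc=get_image("scene");t0=dict(np.load("pics/top0.npz"))
for n,d,b in(("top",t,(85,140,165,250)),("before",t0,(85,140,165,250))):
    for c in blobs(red(d["color"],120,40),b,40)[:3]:
        e=cv2.fitEllipse(c);print(n,np.round(e[0],1),np.round(e[1],1),"z.156",cast(d,[e[0]],.156).round(4),"z.136",cast(d,[e[0]],.136).round(4))
c=blobs(red(sc["color"],120,40),(280,230,370,340),300)[0];p=c[:,0].astype(float)
o=np.array([.547,.302,.156]);a=np.linspace(0,6.283,90);u=proj(sc,o+.052*np.c_[np.cos(a),np.sin(a),0*a]);print("scene pred",u.min(0).round(1),u.max(0).round(1),"seen",cv2.boundingRect(c))
s0=dict(np.load("pics/scene0.npz"))
print("plunger row",[cv2.boundingRect(blobs(red(x["color"],120,40),(340,225,380,262),30)[0]) for x in(s0,sc)])
df=cv2.absdiff(cv2.GaussianBlur(t["color"],(0,0),2),cv2.GaussianBlur(t0["color"],(0,0),2)).max(2)
print("changed",[cv2.boundingRect(c) for c in blobs((df>35).astype(np.uint8)*255,(0,20,512,300),15)])
E
```

```text
[0.41809772 0.07933113 0.28211624] [ 0.10044509  0.12946352 -0.09978218]
top [115.8 172.5] [43.5 44.8] z.156 [[0.5448 0.301  0.156 ]] z.136 [[0.5472 0.3063 0.136 ]]
top [128.5 227.5] [13.3 15.4] z.156 [[0.4178 0.2701 0.156 ]] z.136 [[0.4179 0.2748 0.136 ]]
before [128.5 227.5] [13.3 15.4] z.156 [[0.4178 0.2701 0.156 ]] z.136 [[0.4179 0.2748 0.136 ]]
before [125.7 164.1] [ 9.1 11. ] z.156 [[0.5641 0.2783 0.156 ]] z.136 [[0.5668 0.2832 0.136 ]]
before [113.8 184.8] [ 8.4 11.3] z.156 [[0.5162 0.305  0.156 ]] z.136 [[0.518  0.3104 0.136 ]]
scene pred [300.  249.1] [358.7 296.6] seen (302, 249, 58, 48)
plunger row [(352, 231, 17, 19), (351, 231, 18, 19)]
changed [(39, 189, 246, 111), (93, 151, 45, 44), (366, 183, 12, 15), (352, 195, 8, 8), (145, 221, 3, 12)]
```

```bash
python3 -c "
from cell import bot
print(bot.hand_in())"
```

```text
the job is handed in; nothing more can be done
None
```

The job is done and handed in at about 30 s of the 72 s allowed; the hand-in gave no verdict.

I lifted the red lid from the near rack slot by its knob, turned it knob up, laid it on the cork mat and let go. I then re-gripped it by the knob, set it in the hopper mouth, released it and pressed the knob with the shut fingertips. The resistance built to about 8 N and then dropped as it clicked. Last I pushed the plunger down to its hard stop: about 20 mm of travel, 21 N at the stop.

My last checks, from the images and readings:
- **Lid in the hopper:** the scene image matches a flush, level flange to about 1–2 px. The fingertips on the knob read 0.190 m, against 0.190 m expected when home.
- **Lid centre:** the wrist view gave (0.547, 0.302). The top view gave (0.545, 0.301), about 2 mm away, which is the calibration error. The mouth was measured at about (0.546, 0.301).
- **Plunger:** it is back within a pixel of where it started.
- **Bystanders and mint lid:** no change in the top view. The changed areas I found are the red lid's old and new places and a large region around the arm and its shadow.
- **Robot:** it touches nothing, with force readings near zero.

No check failed.

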